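Shut the spin mixer and hold its run lever in the green band

TASK

Fold the lid of the white spin mixer right down until it is shut, and only then press the black spring-loaded lever on its front down until the red pointer stands in the green band, about 22 mm down, without ever pushing it to the bottom of its travel. Keep it there for two seconds and finish your program while still holding it in the green band: do not let go. Leave the other things on the bench where they are.

Things in the scene. Friction and masses are not known exactly. Their poses are not given: they have to be found in the camera images.
- spin_unit: White bench spin mixer, fixed to the bench: 150 mm deep (x), 170 mm wide (y), 104 mm high without its lid. Origin: centre of its footprint on the bench. Its x axis points to its back, y to its left, z up; the grey front panel with the lever looks to its -x. Lid and lever stand at fixed places on it.
- lid (a joint): Angle of the grey lid with the clear window (rad): 0 shut, flat on top; about 1.57 upright; its stop is at 1.7. The hinge is stiff: the lid stays at any angle where it is left, and takes 0.1 to 0.4 N m to fold down (1 to 3 N near the free edge) and up to 0.6 N m to lift. It starts open at 1.1 to 1.5, standing up above the mixer's left edge.
- lid_hinge (a point): Middle of the hinge line, on the mixer's left (+y) edge: 85 mm to the left of the mixer's origin and 105 mm above the bench. The line runs along the mixer's x axis, and the lid turns about it.
- lid_edge (a point): Point on the lid's outer face (the one that is on top when shut), in the middle of the lid's 30 mm wide solid free-edge bar, 153 mm from the hinge line and 8 mm outward of it. The lid is 150 mm long along the hinge, 168 mm from hinge to free edge, 9 mm thick, with a 60 mm wide black tab that reaches to 179 mm. Shut, its outer face is flat, 113 mm above the bench. This frame's axes are the mixer's when the lid is shut.
- lever (a joint): Travel of the front lever (m): 0 at rest (up), grows straight downward to 0.040 at its stop. A spring pushes it back up: 3 N at rest, 8.5 N at 0.022, 13 N at the stop; let go, it springs back to 0. The red pointer is in the green band from 0.017 to 0.027.
- lever_top (a point): Centre of the upper face of the lever's black pad (42 mm deep in x, 44 mm wide in y, 10 mm thick): 120 mm in front of the mixer's origin (45 mm in front of its front face) and, at rest, 85 mm above the bench. Moves straight down with the lever. Free space below and on both sides.
- cup_a: Bystander, to be left where it stands: sample cup with blue lid, 55 mm across, 58 mm tall. Origin at the centre of its underside.
- cup_c: Bystander, to be left where it stands: sample cup with dark grey lid, 55 mm across, 58 mm tall. Origin at the centre of its underside.
- vial_b: Bystander, to be left where it stands: glass vial with blue cap, 22 mm across, 48 mm tall. Origin at the centre of its underside.
- clip_heap: Bystander, to be left where it stands: heap of metal clips, 67 x 100 x 23 mm. Origin at the centre of its underside.
- box_caps: Bystander, to be left where it stands: blue carton, 55 x 90 x 45 mm. Origin at the centre of its underside.
- tape_roll: Bystander, to be left where it stands: roll of tape lying flat, 52 mm across, 19 mm high. Origin at the centre of its underside.

How it is judged:
By the outcome, as a careful person would: the job done as asked, in the order asked, and still so for the second after the job is handed in, while the arm keeps its last pose, push and grip.
It also fails if it takes over 50 s, if anything falls off the work surface, if the arm or the gripper's body presses on something with over 40 N, if the wrist force passes 120 N, or if a joint passes its speed limit or range.

ROBOT

A 7-joint arm with a two-finger parallel gripper is mounted at the origin on a cart in front of the work surface, level with it; the furniture and walls round the work are solid. World frame = base frame: x ahead of the robot, y to its left, z up, the work surface at z = 0. Lengths are in m, angles in rad, forces in N, time in s.
With the tool pointing down it reaches from about 0.35 to 0.9 m from the base axis. Payload 19.9 kg.
Tool frame: the origin (TCP) lies between the finger pads; the fingertips stand 19 mm ahead of it and the grasp point (between the pads) is the TCP; z points along the fingers, y is the direction in which the jaws open and shut (so a half turn about z gives the same grasp; the last joint's range is limited). The gripper opens to 94 mm and grips with 3 to 60 N. Pads are 16 mm wide; open, the fingers measure 119 mm over their backs; the gripper's body (75 mm by 177 mm) begins 78 mm behind the grasp point.
Start: joints at [-1.381, 0.417, -0.01, 1.614, 0.005, 1.111, -0.053], TCP at [0.143, 0.608, 0.224] pointing down, gripper open.
Joint ranges: [-2.81, 2.81], [-0.39, 2.02], [-1.27, 1.25], [0.06, 2.57], [-1.19, 4.33], [0.19, 2], [-2.82, 2.82]. Speed limits (rad/s): [1.89, 1.89, 2.39, 2.39, 3.01, 3.01, 3.01].

INTERFACE

Orientations are given as a 3x3 rotation matrix whose columns are the frame's x, y, z axes.
In Python, from rig import robot gives the robot as it stands. Calls block until the motion is done:
- robot.move_ptp(position, orientation): joint-space move of the TCP to a pose.
- robot.move_linear(position, velocity=0.15, frame=None, threshold=None): straight line of the TCP; frame=None keeps the orientation; velocity is the mean speed in m/s. With threshold (N) it stops when the force on the tool has changed by that much, and returns True; else False.
- robot.goto_joints(angles): joint-space move.
- robot.gripper_to(opening): finger opening in m; the grip force is fixed at half the most; returns when the fingers have stopped.
- robot.pause(seconds).
- robot.ik(position, orientation): joint angles nearest the present ones, or None.
- robot.get_state(): the state.
- robot.grab_frame(name): name is "scene" or "top" or "wrist"; returns the picture (400x640x3 uint8, red, green, blue); there is no depth.
- robot.camera_info(name): a dict with "fx", "fy", "cx", "cy" (pixels), "rvec" (rotation vector, rad) and "tvec" (3), from world to camera coordinates, as OpenCV has them. Camera axes: x right, y down, z forward; pixel columns grow to the right and rows downward; lengths in m; the calibration is good to about 2 mm. A picture is of the moment at which its call begins: read the wrist's pose just before it. camera_info takes no time and is no camera call; for the wrist camera it gives the pose at the moment of the call.
A pose or a line that the arm cannot do raises robot.PlanningError and nothing moves.
- robot.sign_off(): hands the job in, once; it reports no verdict.
The state is a dict: "time": time; "qpos": joint angles; "joint_vel": joint speeds; "effort": joint torques, N m; "ee_pos": TCP position; "tool_rot": TCP orientation; "force": force on the tool from outside, world axes, zero at the start; "moment": the same for the moment, N m; "opening": finger opening in m.
Only numpy, scipy, OpenCV 4.12 (cv2) and the standard library are available. Lean on these libraries where they do the work, as an engineer would, in place of code of your own. Each camera call takes 0.05 s, during which the arm holds its last target. There are 200 camera calls.

## Working session

There is one attempt and no reset: what is moved stays moved. The work goes in short steps, each a Python script; the robot and the scene stay as the last script left them, time stands still between calls to the robot, and variables do not carry over. Pictures are saved under pics/ and viewed, about 8 in all and at most 12, crops included, and the job is handed in when it is done.

```bash
mkdir -p pics; ls; python3 - <<'E'
from rig import robot
import cv2
for n in("scene","top"):
    cv2.imwrite(f"pics/{n}0.png",robot.grab_frame(n)[:,:,::-1]); print(n,robot.camera_info(n))
s=robot.get_state();print(s["time"],s["ee_pos"],s["tool_rot"])
E
```

```text
pics
scene {'fx': 462.2735191618066, 'fy': 462.2735191618066, 'cx': 326.7985285649325, 'cy': 212.60004957965833, 'rvec': array([ 1.80637454, -1.10316426,  0.65966624]), 'tvec': array([-0.25010915,  0.2698793 ,  1.06845034])}
top {'fx': 490.58849965466726, 'fy': 490.58849965466726, 'cx': 307.80454112009136, 'cy': 208.62226966661305, 'rvec': array([ 2.17885019, -2.19400394,  0.07558094]), 'tvec': array([-0.02482416,  0.49385664,  1.24763519])}
0.1 [0.14288137 0.6081212  0.22388927] [[-9.73488446e-01  2.28736109e-01 -1.93232393e-04]
 [ 2.28736183e-01  9.73487843e-01 -1.08567047e-03]
 [-6.02226545e-05 -1.10108690e-03 -9.99999392e-01]]
```

View pics/scene0.png

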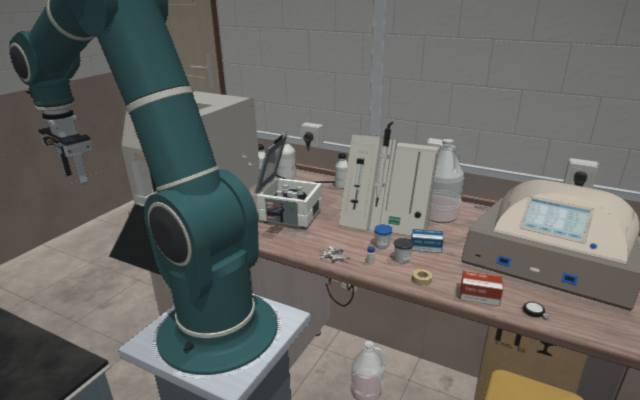

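View pics/top0.png

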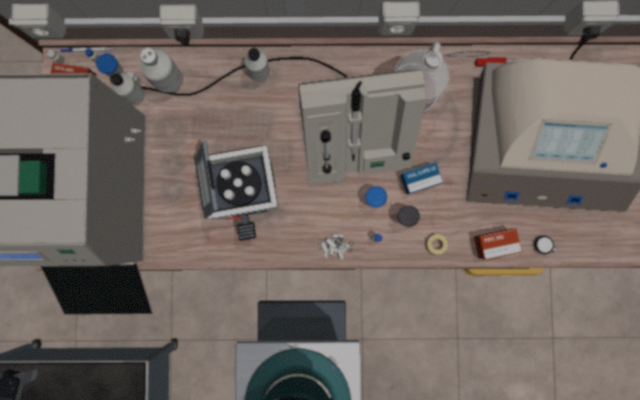

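The top view shows the mixer at about (240,182), its lid upright on the left edge near (207,180), and the lever at about (246,228). I'll enlarge both crops.

```bash
python3 - <<'E'
import cv2,numpy as np
a=cv2.imread("pics/top0.png")[135:250,185:285]; b=cv2.imread("pics/scene0.png")[125:240,245:335]
a=cv2.resize(a,None,fx=5,fy=5,interpolation=cv2.INTER_CUBIC)[:, :400+0] if 0 else cv2.resize(a,(400,460),interpolation=cv2.INTER_CUBIC)
b=cv2.resize(b,(360,460),interpolation=cv2.INTER_CUBIC)
cv2.imwrite("pics/crop.png",np.hstack([a,b]))
E
```

```text
(no output)
```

View pics/crop.png

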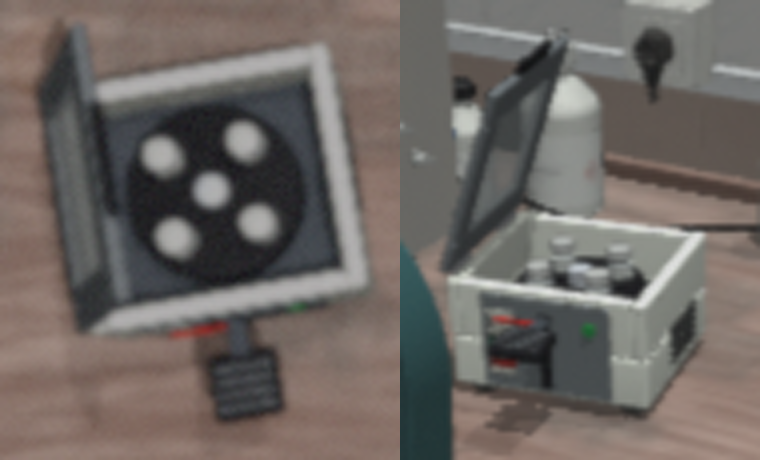

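```bash
cat > fit.py <<'E'
from rig import robot
import cv2,numpy as np
from scipy.optimize import least_squares
cam={n:robot.camera_info(n) for n in("scene","top")}
def proj(n,P):
    c=cam[n];K=np.array([[c["fx"],0,c["cx"]],[0,c["fy"],c["cy"]],[0,0,1]])
    return cv2.projectPoints(np.array(P,float).reshape(-1,3),c["rvec"],c["tvec"],K,None)[0][:,0]
def world(p,L):
    x,y,t=p[:3];c,s=np.cos(t),np.sin(t);return np.array(L)@np.array([[c,s,0],[-s,c,0],[0,0,1]])+[x,y,0]
def lid(a,x,r,h):  # point r from hinge, h outward
    return [x,.085-r*np.cos(a)+h*np.sin(a),.105+r*np.sin(a)+h*np.cos(a)]
E
cat > a.py <<'E'
from fit import *
T=lambda u,v:(185+u/4,135+v/4)
S=lambda u,v:(245+(u-400)/4,125+v/4)
obs=[("top",[.075,-.085,.104],T(325,45)),("top",[-.075,-.085,.104],T(367,287)),("top",[-.12,0,.085],T(246,383)),
("scene",[-.075,-.085,.104],S(632,322)),("scene",[-.075,.085,.104],S(450,278)),("scene",[.075,-.085,.104],S(705,235))]
lo=[("scene",-.075,S(490,97)),("scene",.075,S(560,35))]
def f(p):
    r=[proj(n,world(p,L))[0]-o for n,L,o in obs]+[proj(n,world(p,lid(p[3],x,.168,4e-3)))[0]-o for n,x,o in lo]
    return np.ravel(r)
r=least_squares(f,[.5,.1,0.1,1.3],loss="soft_l1");print(r.x);print(r.fun.reshape(-1,2).round(1))
np.save("pose.npy",r.x)
ims=[]
for n,(u,v,w,h) in dict(top=(185,135,100,115),scene=(245,125,90,115)).items():
    im=cv2.resize(cv2.imread(f"pics/{n}0.png")[v:v+h,u:u+w],None,fx=4,fy=4,interpolation=cv2.INTER_CUBIC)
    def poly(L):
        q=(proj(n,world(r.x,L))-[u,v])*4; cv2.polylines(im,[q.round().astype(int)],True,(0,255,0),1)
    poly([[sx*.075,sy*.085,.104] for sx,sy in((1,1),(1,-1),(-1,-1),(-1,1))])
    poly([[-.12+sx*.021,sy*.022,.085] for sx,sy in((1,1),(1,-1),(-1,-1),(-1,1))])
    poly([lid(r.x[3],x,d,.008) for x,d in((-.075,0),(-.075,.168),(.075,.168),(.075,0))])
    ims.append(im)
cv2.imwrite("pics/fit.png",np.hstack(ims))
E
python3 a.py
```

```text
[0.55156504 0.14230176 0.17203156 1.23219816]
[[-0.  -0.1]
 [ 0.2  0.2]
 [-0.2  1.1]
 [ 2.9 -4.1]
 [-1.8  0.2]
 [-0.1 -1.2]
 [-0.2 -1.1]
 [ 1.1 -0.4]]
```

View pics/fit.png

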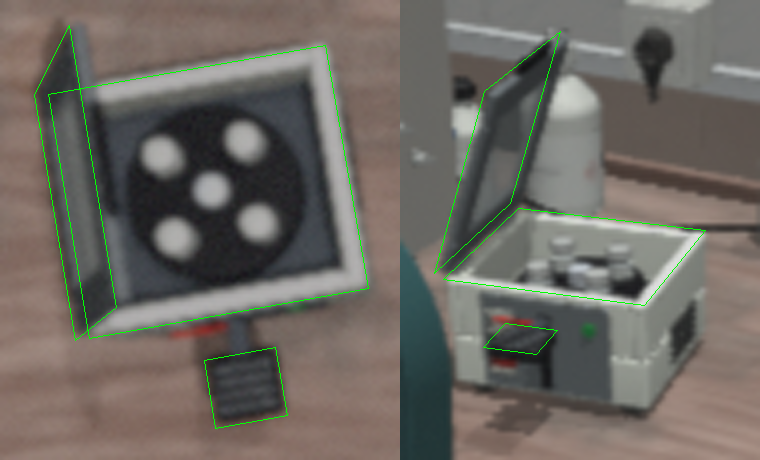

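The model outline overlays both views well: mixer at (0.552, 0.142), yaw 0.172, lid at about 1.23 rad. The one bad residual is a front-right corner I misread. Next I'll swing over with the jaws closed, staying in front of the tall instrument, and go to the outer side of the lid.

```bash
cat > h.py <<'E'
from fit import *
p=np.load("pose.npy");t=p[2];c,s=np.cos(t),np.sin(t)
R=np.array([[s,c,0],[-c,s,0],[0,0,-1.]]) # cols x,y,z: y=mixer x, z down
R[:,0]=np.cross(R[:,1],R[:,2])
def corner(a,r=.155): return world(p,np.array(lid(a,0,r,.008))+[0,.008,.019])
def st(m=""):
    x=robot.get_state();print(m,"t%.1f"%x["time"],x["ee_pos"].round(4),"F",np.round(x["force"],1),"M",np.round(x["moment"],2),"op",round(x["opening"],3));return x
E
python3 - <<'E'
from h import *
print(np.linalg.det(R))
robot.gripper_to(0)
robot.move_linear([.143,.608,.42],velocity=.25)
robot.move_linear([.11,.43,.42],velocity=.25)
robot.move_ptp([.38,.17,.42],R);st()
P=corner(1.45);print(P)
robot.move_ptp([P[0],P[1],.40],R);st()
robot.move_linear(P,velocity=.12);st()
cv2.imwrite("pics/s1.png",np.vstack([cv2.resize(robot.grab_frame("scene")[60:260,200:400,::-1],None,fx=2,fy=2)[:300],cv2.resize(robot.grab_frame("top")[110:250,170:370,::-1],None,fx=2,fy=2)]))
E
```

```text
1.0
 t4.7 [0.3796 0.1712 0.4199] F [-0.1 -0.1  0.2] M [-0.07  0.1   0.04] op 0.0
[0.53748277 0.22335124 0.27883454]
 t5.4 [0.5371 0.224  0.3995] F [0.7 0.1 1. ] M [-0.09  0.06 -0.01] op 0.0
 t6.6 [0.5378 0.2234 0.2796] F [-0.2 -0.5  0.5] M [-0.11  0.03 -0.03] op 0.0
```

View pics/s1.png

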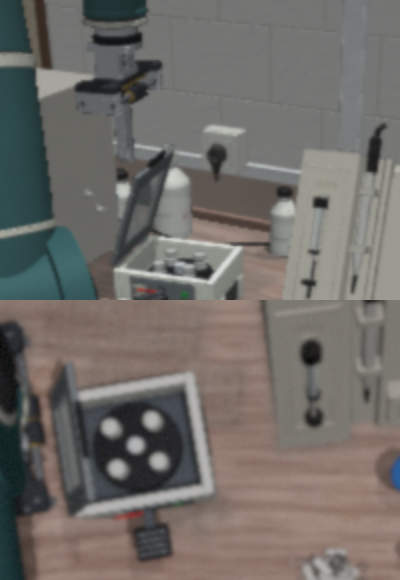

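The closed fingers hang just outside the lid's free edge (scene about (125,150) in the crop), and nothing is touching. Now I'll fold along the arc.

```bash
python3 - <<'E'
from h import *
for a in (1.3,1.15,1.0,.85,.7,.55,.4,.25,.12,.03):
    robot.move_linear(corner(a),velocity=.08 if a<1.2 else .05); st(f"a{a}")
P=corner(0);print("P0",P)
hit=robot.move_linear(P-[0,0,.012],velocity=.02,threshold=12);print(hit);st()
robot.pause(.2);st()
E
```

```text
a1.3 t7.3 [0.5415 0.2007 0.2755] F [ 0.1 -0.4  0.2] M [-0.02  0.05 -0.02] op 0.0
a1.15 t7.8 [0.5453 0.1781 0.2687] F [0.2 0.4 0.2] M [-0.05  0.04  0.01] op 0.001
a1.0 t8.2 [0.5488 0.1575 0.2586] F [-0.6  0.3 -0.2] M [-0.05  0.07 -0.05] op 0.001
a0.85 t8.6 [0.5521 0.1385 0.2455] F [-0.6 -0.3  0.7] M [-0.11  0.03  0.01] op 0.0
a0.7 t9.1 [0.555  0.1217 0.2297] F [0.5 0.5 0.2] M [-0.06  0.03  0.06] op 0.001
a0.55 t9.5 [0.5574 0.1074 0.2115] F [0.3 0.1 0.4] M [-0.06  0.08 -0.  ] op 0.001
a0.4 t10.0 [0.5594 0.096  0.1913] F [-0.6  0.2  0.4] M [-0.06  0.09  0.05] op 0.0
a0.25 t10.4 [0.5608 0.0876 0.1697] F [0.5 0.2 0.2] M [-0.11  0.01 -0.01] op 0.0
a0.12 t10.8 [0.5616 0.083  0.15  ] F [ 0.1 -0.2 -0.8] M [-0.06  0.02 -0.  ] op 0.001
a0.03 t11.1 [0.5619 0.0813 0.1361] F [ 0.6 -0.8  0.3] M [-0.09  0.05  0.04] op 0.0
P0 [0.56217846 0.08121694 0.132     ]
True
 t11.6 [0.5625 0.0814 0.1322] F [-4.5 -0.6 14.3] M [-0.05  1.11 -0.03] op 0.001
 t11.8 [0.5625 0.0814 0.1321] F [-4.1 -0.5 13.9] M [-0.14  1.13  0.  ] op 0.001
```

```bash
python3 - <<'E'
from h import *
robot.move_linear(corner(0)+[0,0,.1],velocity=.2);st()
cv2.imwrite("pics/s2.png",np.vstack([cv2.resize(robot.grab_frame("scene")[60:260,200:400,::-1],None,fx=2,fy=2)[:320],cv2.resize(robot.grab_frame("top")[110:250,170:370,::-1],None,fx=2,fy=2)]))
E
```

```text
t12.4 [0.5617 0.0814 0.2308] F [ 0.3  0.3 -0.2] M [-0.1   0.01  0.03] op 0.001
```

View pics/s2.png

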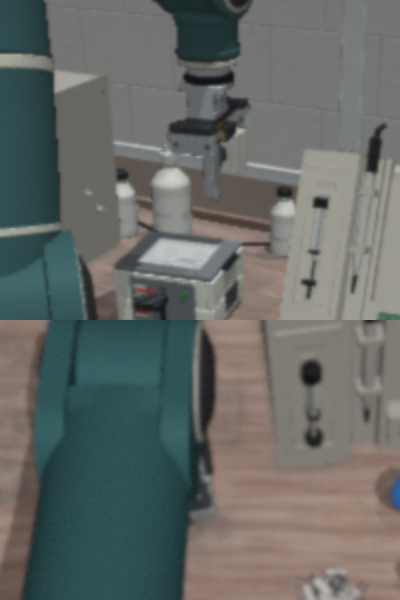

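The lid lies flat and shut in the scene view. Contact came at a fingertip height of 0.113 m, which is the specified shut height. Now the lever: down to first contact, then about 22 mm further.

```bash
python3 - <<'E'
from h import *
L=world(p,[-.12,0,0]);print(L)
robot.move_linear([L[0],L[1],.2],velocity=.2)
robot.move_linear([L[0],L[1],.112],velocity=.1);st("above")
hit=robot.move_linear([L[0],L[1],.098],velocity=.015,threshold=2.5);x=st(f"hit {hit}")
z0=x["ee_pos"][2]
if hit and abs(z0-.104)<.004:
    robot.move_linear([L[0],L[1],.092],velocity=.02);st("12mm")
    robot.move_linear([L[0],L[1],.082],velocity=.02);st("22mm")
    robot.pause(.3);F=np.mean([ (robot.pause(.02),robot.get_state()["force"])[1] for _ in range(10)],0);print(F)
    cv2.imwrite("pics/s3.png",np.hstack([cv2.resize(robot.grab_frame("scene")[180:230,245:335,::-1],None,fx=5,fy=5,interpolation=cv2.INTER_CUBIC)]))
E
```

```text
[0.43333635 0.12175965 0.        ]
above t14.4 [0.4337 0.1218 0.1124] F [0.6 0.1 1.1] M [-0.04  0.07  0.01] op 0.001
hit True t15.0 [0.4333 0.1218 0.1027] F [1.  1.2 4.5] M [ 0.07 -0.2  -0.03] op 0.001
12mm t15.7 [0.4333 0.1218 0.0918] F [-0.8  0.6  6.6] M [ 0.01  0.21 -0.01] op 0.001
22mm t16.4 [0.4334 0.1218 0.0819] F [-2.8 -0.1  9.1] M [-0.03  0.36 -0.  ] op 0.0
[-1.28298654 -0.06276416  8.25966222]
```

View pics/s3.png

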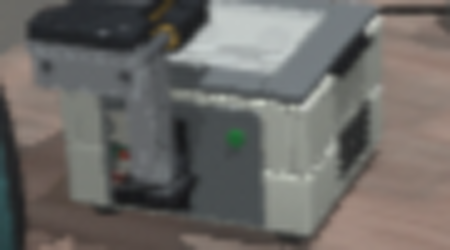

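The picture shows the fingers holding the lever pad down (about (150,185) in the crop) with the lid shut. The mean force is 8.3 N, which by the spring data is about 21 mm of travel and agrees with the tip height. I'll hold it there and hand in.

```bash
python3 - <<'E'
from h import *
robot.pause(2.5);st("held")
F=np.mean([(robot.pause(.02),robot.get_state()["force"])[1] for _ in range(10)],0);print(F)
robot.sign_off()
E
```

```text
held t19.4 [0.4334 0.1218 0.0819] F [-0.6  0.4  8.6] M [-0.06  0.33  0.04] op 0.001
[-1.24199218  0.1934504   8.94992116]
the job is handed in; nothing more can be done
```

The lid is shut, the lever is held in the green band, and I handed the job in at about 19.6 s with the arm still holding.

- **Lid:** I folded it down with the closed fingertips and pressed it with about 14 N. The fingertips stopped at 0.113 m, which is the specified shut height, and the picture showed the lid flat.
- **Lever:** After the lid was shut I pressed the lever down and held it still for about 3 s. The fingertips ended at 0.063 m, which is 22 mm below its rest height. It never went deeper than that, so it stayed well clear of the 40 mm stop.
- **Force check:** The spring pushed back with a mean of 8.3 to 8.9 N, which means about 21 to 24 mm of travel. That agrees with the height and lies inside the 17 to 27 mm band.

**Not confirmed or disagreeing:**
- The gripper partly hid the red pointer in the picture, so its place in the band rests on height and force, not on seeing it.
- The force readings while folding stayed within noise instead of the expected 1 to 3 N, so I confirmed the closing by picture and contact height.
- One corner I read off the first scene picture was several pixels off the fitted mixer pose. The fit down-weighted it, and later contacts matched the pose.
- I planned the path clear of the bystanders and touched none that I noticed, but I took no final picture of all of them.

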